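Prove the roller-lever limit switch of the strength tester

ROBOT

A 6-joint arm with a two-finger parallel gripper is mounted at the origin on the work surface. World frame = base frame: x ahead of the robot, y to its left, z up, the work surface at z = 0. Lengths are in m, angles in rad, forces in N, time in s.
With the tool pointing down it reaches from about 0.2 to 0.875 m from the base axis. Payload 3.4 kg.
Tool frame: the origin (TCP) lies between the finger pads; the fingertips stand 25 mm ahead of it and the grasp point (between the pads) lies 6 mm ahead of it (r.nose_length is the z of the fingertips in the tool frame, in m); z points along the fingers, x is the direction in which the jaws open and shut, and the axes are right-handed (so a half turn about z gives the same grasp; the last joint's range is limited). The gripper opens to 94 mm and grips with 3 to 60 N. Pads are 16 mm wide; open, the fingers measure 119 mm over their backs; the gripper's body (75 mm by 177 mm) begins 78 mm behind the grasp point.
Start: joints at [1.161, 0.276, 1.505, -0, 1.361, -0.121], TCP at [0.164, 0.551, 0.23] pointing down, gripper open.
Joint ranges: [-2.89, 2.89], [-0.75, 2.08], [0.22, 2.7], [-1.18, 4.32], [0.11, 2.71], [-2.7, 2.7]. Speed limits (rad/s): [2.57, 2.57, 3.14, 3.14, 3.14, 3.14].

INTERFACE

Orientations are given as a unit quaternion [w, x, y, z].
In Python, from plant import r, gripper_to, inverse_kinematics, vision, models, telemetry gives the robot as it stands. Calls block until the motion is done:
- r.move_to(position, orientation): joint-space move of the TCP to a pose.
- r.move_l(position, rot=None, vel=0.15, guard=None): straight line of the TCP; rot=None keeps the orientation; vel is the mean speed in m/s. With guard (N) it stops when the force on the tool has changed by that much, and returns True; else False.
- r.movej(angles): joint-space move.
- gripper_to(opening, f_grip=None): finger opening in m; f_grip is the grip in N (None keeps the last); returns when the fingers have stopped.
- r.hold(seconds).
- inverse_kinematics(position, orientation): joint angles nearest the present ones, or None.
- vision.snapshot(name): name is "scene" or "side" or "wrist"; returns the picture (400x640x3 uint8, red, green, blue); there is no depth.
- vision.get_calibration(name): a dict with "fx", "fy", "cx", "cy" (pixels), "position" and "orientation" of the camera in the world. Camera axes: x right, y down, z forward; pixel columns grow to the right and rows downward; lengths in m; the calibration is good to about 2 mm. A picture is of the moment at which its call begins: read the wrist's pose just before it. get_calibration takes no time and is no camera call; for the wrist camera it gives the pose at the moment of the call.
A pose or a line that the arm cannot do raises r.PlanningError and nothing moves.
- r.sign_off(): hands the job in, once; it reports no verdict.
Trained networks look in the newest picture that a camera, given by its name, has taken for a name from the list of things; names that differ only in an ending like _2 or _b are one class to them, and where a whole thing is asked for, a point or a joint stands for the part that bears it (a point fixed in the world has none). Each returns a list of dicts, best first, with "score" (0 to 1); they miss things now and then, are a little off and sometimes report something else, mostly with a low value. They report only what shows in the picture. A call takes as long as a camera call.
- models.boxes_of(thing, camera): "at" ([x, y, z] in m, in world coordinates, good to about 4 mm: the middle of the surface that is visible of it).
- models.regions_of(thing, camera): "pixels" (400x640 bool, what is visible of it).
- models.mark_of(thing, camera): "at" ([x, y, z] in m, in world coordinates, good to about 4 mm: a listed point, or the origin of a listed thing).
Readings, each from a call of its own:
- telemetry.current_t(): time.
- telemetry.current_joints(): joint angles.
- telemetry.current_dq(): joint speeds.
- telemetry.current_joint_efforts(): joint torques, N m.
- telemetry.current_ee_pos(): TCP position.
- telemetry.current_tool_rot(): TCP orientation.
- telemetry.current_wrist_force(): force on the tool from outside, world axes, zero at the start.
- telemetry.current_torque(): the same for the moment, N m.
- telemetry.current_opening(): finger opening in m.
Only numpy, scipy, OpenCV 4.12 (cv2) and the standard library are available. Lean on these libraries where they do the work, as an engineer would, in place of code of your own. Each camera call takes 0.05 s, during which the arm holds its last target. There are 200 camera calls.

TASK

Before the first strength test of the day, prove the roller-lever limit switch on the aluminium switch plate: push the arm with the roller sideways, towards the end of the plate with the rubber-faced stop block, until it leans about half way over (45 degrees), keep it there for a good second, then let it spring back upright and move clear. Do not force it down to the end of its swing, and do not trip the neighbouring switch with the plain rod.

Things in the scene. Friction and masses are not known exactly. Their poses are not given: they have to be found in the camera images.
- roller_arm (a joint): Lean of the roller arm, rad: 0 upright at rest, growing as it leans to the plate's +y (stop-block end); it cannot lean the other way. Trips at 0.5; mechanical end of swing 1.4. A spring returns it to 0; pushing at the roller takes about 1 N at first, 4 N at 0.8 rad. The pivot is a level shaft along the plate's x, 88 mm above the table, 70 mm straight below the resting roller's centre.
- roller (a point): Centre of the roller, a black wheel 20 mm across, 12 mm thick (along plate x), on a flat steel arm 11 mm wide (y) whose middle lies 9 mm to the wheel's +x side. At rest 158 mm above the table; at lean q it is 88 + 70 cos q mm high and 70 sin q mm to the plate's +y. Grey housing 40 x 40 mm, top 102 mm above the table, middle 36 mm to the wheel's +x. The frame turns with the arm.
- plate: Fixed aluminium plate 120 (x) x 500 (y) x 12 mm; origin mid-underside, on the table. At its +y end a dark rubber-faced stop block, top 57 mm above the table. Three grey limit switches in a row along y, 124 mm or more apart, in any order, facing plate -x: one with a roller arm, one with a plain rod, one with a short domed plunger (top 125 mm above the table). A low ring and disc lie between them.
- rod_arm (a joint): Lean of the plain-rod arm of the neighbouring switch, rad: 0 upright, growing to the plate's +y. A thin steel rod 7 mm across without a roller, same pivot height, its top 176 mm above the table. Not to be tripped (it trips at 0.5).

How it is judged:
On the way:
1. the roller arm is pushed past its trip point (0.5 rad, 29 degrees) and kept there for half a second (value of joint roller_arm above 0.5 rad), for 0.5 s.
At the end, for the whole second after the job is handed in: The roller arm has been held past its trip point (0.5 rad) for half a second and has sprung back upright (within 0.12 rad), and the plain rod stands upright (within 0.12 rad) (value of joint each of roller_arm, rod_arm below 0.12 rad); the robot touches nothing.
It fails at once if the roller arm is forced towards the end of its swing (beyond 1.2 rad, 69 degrees) (value of joint roller_arm above 1.2 rad).
It fails at once if the neighbouring plain-rod switch is tripped (0.5 rad) (value of joint rod_arm above 0.5 rad).
It also fails if it takes over 32 s, if anything falls off the work surface, if the arm or the gripper's body presses on something with over 40 N, if the wrist force passes 120 N, or if a joint passes its speed limit or range.

## Working session

There is one attempt and no reset: what is moved stays moved. The work goes in short steps, each a Python script; the robot and the scene stay as the last script left them, time stands still between calls to the robot, and variables do not carry over. Pictures are saved under pics/ and viewed, about 8 in all and at most 12, crops included, and the job is handed in when it is done.

```bash
mkdir -p pics; python3 - <<'E'
from plant import r, vision, models, telemetry
import cv2
for c in ("scene","side"):
    im=vision.snapshot(c); cv2.imwrite(f"pics/{c}1.png",im[:,:,::-1])
    for n in ("roller","plate"):
        for m in models.mark_of(n,c)[:2]: print(c,n,m)
    for n in ("roller_arm","rod_arm","plate"):
        for m in models.boxes_of(n,c)[:2]: print(c,n,m)
    k=vision.get_calibration(c); print(k)
print(telemetry.current_t(), telemetry.current_tool_rot())
E
```

```text
scene roller {'at': [0.5932, -0.1439, 0.1585], 'score': 0.65}
scene plate {'at': [0.5732, -0.0075, 0.0045], 'score': 0.84}
scene roller_arm {'at': [0.6053, -0.1387, 0.1479], 'score': 0.94}
scene rod_arm {'at': [0.5663, -0.0259, 0.1344], 'score': 0.64}
scene rod_arm {'at': [0.6053, -0.1387, 0.1476], 'score': 0.2}
scene plate {'at': [0.5994, -0.0551, 0.0154], 'score': 0.92}
{'fx': 418.3875185711559, 'fy': 418.3875185711559, 'cx': 322.99296529336914, 'cy': 190.91354937888218, 'position': array([ 1.03631373, -0.02589733,  0.58496484]), 'orientation': array([-0.28051032,  0.6893872 ,  0.61911907, -0.25050114])}
side roller {'at': [0.5945, -0.1375, 0.1606], 'score': 0.71}
side plate {'at': [0.5768, -0.0037, -0.0012], 'score': 0.8}
side plate {'at': [0.5968, -0.1418, 0.161], 'score': 0.6}
side roller_arm {'at': [0.5979, -0.1431, 0.1324], 'score': 0.61}
side rod_arm {'at': [0.5609, -0.0164, 0.1166], 'score': 0.84}
side plate {'at': [0.5863, -0.0993, 0.0077], 'score': 0.6}
{'fx': 517.8238447685661, 'fy': 517.8238447685661, 'cx': 321.4586992830537, 'cy': 203.39107196900238, 'position': array([ 0.3720991 , -0.64010897,  0.6284232 ]), 'orientation': array([-0.4496052 ,  0.87843685, -0.14656911,  0.06871216])}
0.6 [-2.09098819e-05  8.01501923e-01  5.97992195e-01  3.78889812e-05]
```

View pics/scene1.png

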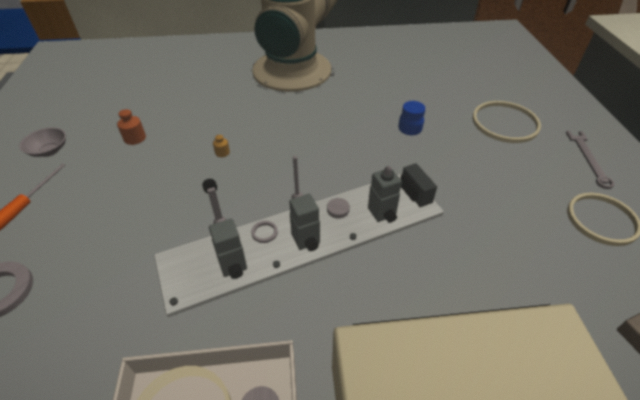

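View pics/side1.png

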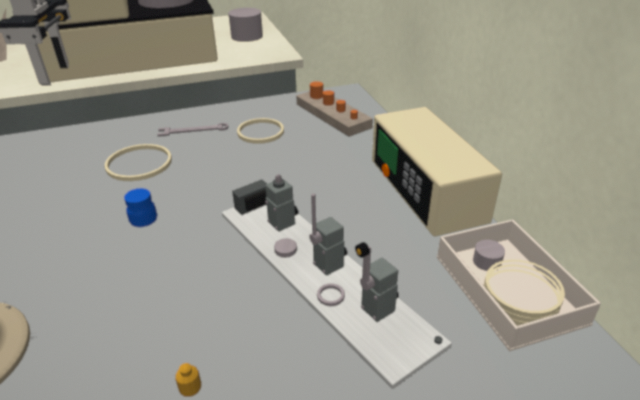

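Scene: roller wheel at (209,186), rod (296,165), plunger (385,178), and stop block (420,185) at the world +y end. Side view agrees: wheel (362,250), rod (313,200), block (250,196). I'll take the plate yaw from its corners, then triangulate the wheel.

```bash
cat > h.py <<'E'
import numpy as np
from plant import vision
from scipy.spatial.transform import Rotation as R
def ray(c,p):
    k=vision.get_calibration(c); q=np.array(k["orientation"])
    d=R.from_quat(q[[1,2,3,0]]).apply([(p[0]-k["cx"])/k["fx"],(p[1]-k["cy"])/k["fy"],1])
    return np.array(k["position"]),d
def onz(c,p,z):
    o,d=ray(c,p); return o+d*(z-o[2])/d[2]
E
python3 - <<'E'
from h import *
for c,ps in (("scene",[(166,301),(443,212),(157,259)]),("side",[(222,211),(392,382),(450,343)])):
    for p in ps: print(c,p,onz(c,p,.012).round(4))
# roller triangulation and at fixed height
print(onz("scene",(209.5,186),.158),onz("side",(362,250),.158))
print("rod top",onz("scene",(295.5,158),.176),onz("side",(313,195),.176))
E
```

```text
scene (166, 301) [ 0.6895 -0.2271  0.012 ]
scene (443, 212) [0.5593 0.2469 0.012 ]
scene (157, 259) [ 0.6094 -0.2535  0.012 ]
side (222, 211) [0.442 0.211 0.012]
side (392, 382) [ 0.5954 -0.2594  0.012 ]
side (450, 343) [ 0.7042 -0.2267  0.012 ]
[ 0.59677686 -0.14156826  0.158     ] [ 0.59238954 -0.1447684   0.158     ]
rod top [ 0.56963615 -0.01525882  0.176     ] [ 0.56177273 -0.02109907  0.176     ]
```

```bash
cat >> h.py <<'E'
yaw=np.deg2rad(16.5); X=np.array([np.cos(yaw),np.sin(yaw),0]); Y=np.array([-np.sin(yaw),np.cos(yaw),0])
ROL=np.array([.5945,-.143,0])
def P(x,y,z): return ROL+x*X+y*Y+[0,0,z]
E
python3 - <<'E'
from h import *
from plant import r, gripper_to, inverse_kinematics, telemetry, vision
import cv2
gripper_to(0.0,20)
p=telemetry.current_ee_pos(); r.move_l([p[0],p[1],.30])
best=None
for a in (yaw+np.pi/2, yaw-np.pi/2):
    q=np.array([0,np.cos(a/2),np.sin(a/2),0])
    j=inverse_kinematics(P(-.006,-.065,.30),q); print(a,j)
    if j is not None and (best is None or abs(j[5])<abs(best[0])): best=(j[5],q)
q=best[1]
r.move_to(P(-.006,-.065,.30),q)
r.move_l(P(-.006,-.065,.153),vel=.12)
print(telemetry.current_t(),telemetry.current_ee_pos(),telemetry.current_opening(),telemetry.current_wrist_force())
ims=[vision.snapshot(c)[:,:,::-1] for c in("scene","side")]
a=cv2.resize(ims[0][80:320,100:340],None,fx=1.65,fy=1.65);b=cv2.resize(ims[1][140:380,220:460],None,fx=1.65,fy=1.65)
cv2.imwrite("pics/c1.png",np.hstack([a,b]))
E
```

```text
1.858775653373961 [-4.36980332e-01  3.51800262e-01  1.22421847e+00 -4.44089210e-16
  1.56557392e+00 -2.29575599e+00]
-1.2828170002158321 [-4.36980332e-01  3.51800262e-01  1.22421847e+00 -4.44089210e-16
  1.56557392e+00  8.45836668e-01]
7.0833 [ 0.60777386 -0.20727357  0.15388159] 0.0004922865945895925 [-0.41140716 -0.1482543  -0.28359503]
```

View pics/c1.png

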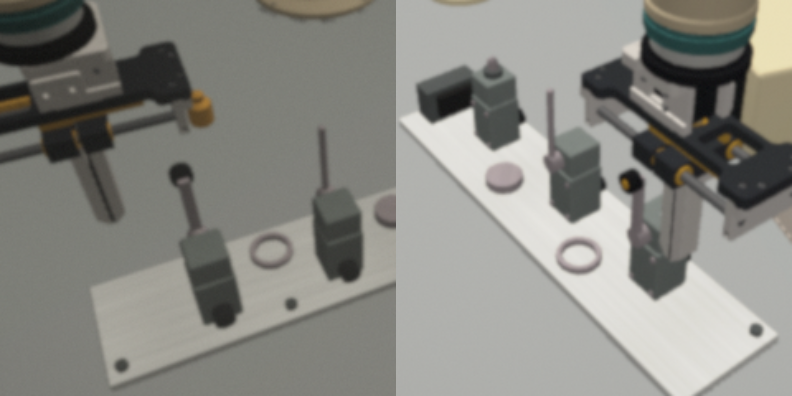

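Left crop: the closed fingers (100,190) are on the roller's −y side, with the wheel at (181,174). Right crop: wheel at (630,181), fingers at (685,220), body well above everything. Next I push until I feel contact, then on to about 45°.

```bash
python3 - <<'E'
from h import *
from plant import r, telemetry, vision, models
import cv2
def rel(): 
    d=np.array(telemetry.current_ee_pos())-ROL; return np.round([d@X,d@Y,d[2]],4)
f0=np.array(telemetry.current_wrist_force())
print(r.move_l(P(-.006,0,.153),vel=.06,guard=1.5),rel(),telemetry.current_wrist_force()-f0)
r.move_l(P(-.006,.012,.153),vel=.06)
print(telemetry.current_t(),rel(),telemetry.current_wrist_force()-f0)
ims=[]
for c in("scene","side"):
    ims.append(vision.snapshot(c)[:,:,::-1]); print(models.mark_of("roller",c)[:1])
a=cv2.resize(ims[0][80:320,100:340],None,fx=1.65,fy=1.65);b=cv2.resize(ims[1][140:380,220:460],None,fx=1.65,fy=1.65)
cv2.imwrite("pics/c2.png",np.hstack([a,b]))
E
```

```text
True [-0.0062 -0.0149  0.153 ] [ 1.17280053 -0.75537429  1.09096954]
8.5917 [-0.0062  0.0119  0.153 ] [ 0.43667434 -2.963374   -2.25253806]
[{'at': [0.5807, -0.1129, 0.1488], 'score': 0.83}]
[{'at': [0.5841, -0.1084, 0.1474], 'score': 0.56}]
```

View pics/c2.png

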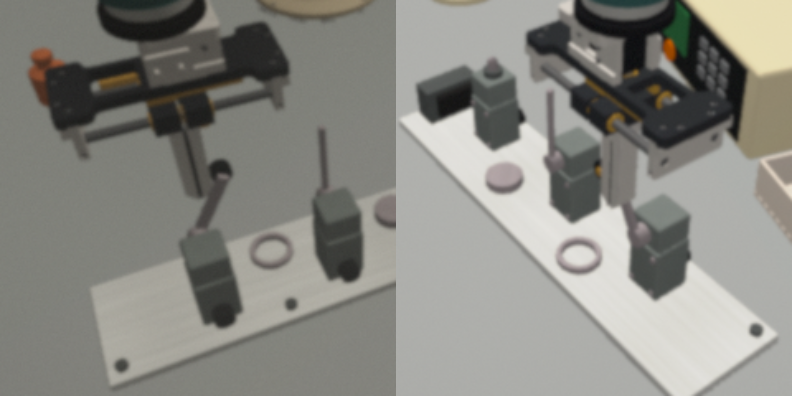

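Wheel now at about (220,169) in the left crop, leaning roughly 30°. The networks give a 35 mm shift and the geometry gives 34.5 mm, so they agree. Next, on to 45°, hold, and release.

```bash
python3 - <<'E'
from h import *
from plant import r, telemetry, vision, models
import cv2
r.move_l(P(-.006,.027,.153),vel=.04)
t=telemetry.current_t()
ims=[]
for c in("scene","side"):
    ims.append(vision.snapshot(c)[:,:,::-1])
    for m in models.mark_of("roller",c)[:1]:
        print(c,m,"shift y",(np.array(m["at"])-ROL)@Y)
r.hold(1.3); print("held",telemetry.current_t()-t,telemetry.current_wrist_force())
r.move_l(P(-.006,-.065,.153),vel=.06)
r.move_l(P(-.006,-.065,.30),vel=.15)
r.hold(.5)
for c in("scene","side"):
    ims.append(vision.snapshot(c)[:,:,::-1]); print(c,models.mark_of("roller",c)[:1])
z=lambda i,s:cv2.resize(ims[i][s],(390,290))
A=np.s_[90:290,110:380];B=np.s_[150:350,220:490]
cv2.imwrite("pics/c3.png",np.vstack([np.hstack([z(0,A),z(1,B)]),np.hstack([z(2,A),z(3,B)])]))
print(telemetry.current_t(),telemetry.current_wrist_force())
E
```

```text
scene {'at': [0.5758, -0.0977, 0.14], 'score': 0.59} shift y 0.048745620935492506
held 1.5 [ 1.08155731 -6.7790929  -3.07464463]
scene [{'at': [0.5914, -0.144, 0.1584], 'score': 0.68}]
side [{'at': [0.5937, -0.1414, 0.1607], 'score': 0.67}]
14.3333 [-0.29040074 -0.22831092  0.58494696]
```

View pics/c3.png

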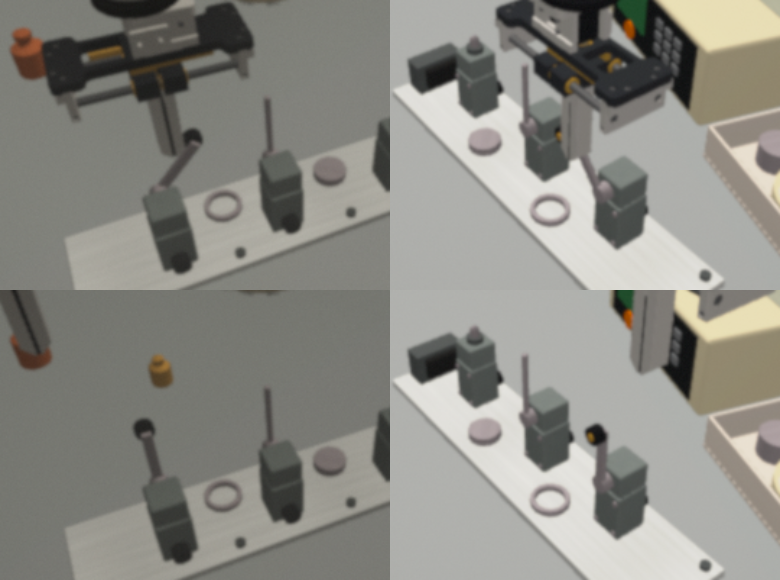

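Top row: roller arm held at about 45°, wheel at (192,137), rod upright. Bottom row: roller arm upright again, wheel at (145,428), rod upright at (268,415), gripper clear. I'm handing in.

```bash
python3 -c "
from plant import r
r.sign_off()"
```

```text
the job is handed in; nothing more can be done
```

I pushed the roller arm over to about 45° towards the stop-block end with the closed fingers and held it there for 1.5 s. I then backed off, let it spring upright, and lifted clear. The job was handed in at about 14.3 s of the 32 s allowed.

- **Lean at the hold:** the scene camera put the wheel 49 mm to the plate's +y side and 140 mm high, which is about 44°. The side camera's network found no wheel at that moment because the fingers hid it. The fingers' position (geometry) gave the same angle.
- **After release:** both cameras put the wheel back within about 4 mm of where it started, at 158–161 mm height. The plain rod looked upright in every picture and was not touched.
- **Forces:** the highest wrist force I read was about 7.5 N. The wrist force was back near zero before hand-in.
- **Plate angle:** the two cameras disagreed by about 3° (15.4° against 18.1°). I used 16.5°, and the push showed no ill effect.

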